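Hold the grip-alignment gauge home in the corner of the fixture plate

ROBOT

A 6-joint arm with a two-finger parallel gripper is mounted at the origin on the work surface. World frame = base frame: x ahead of the robot, y to its left, z up, the work surface at z = 0. Lengths are in mm, angles in rad, forces in N, time in s.
With the tool pointing down it reaches from about 300 to 775 mm from the base axis. Payload 14.6 kg.
Tool frame: the origin (TCP) lies midway between the tips of the shut fingers; the grasp point (between the pads) lies 19 mm behind it; z points along the fingers, y is the line along which they close (so a half turn about z gives the same grasp; the last joint's range is limited). The gripper opens to 94 mm and grips with 3 to 60 N. Pads are 16 mm wide; open, the fingers measure 119 mm over their backs; the gripper's body (75 mm by 177 mm) begins 78 mm behind the grasp point.
Start: joints at [-1.205, 0.3, 1.521, -0, 1.321, -0.067], TCP at [230.67, -499.28, 205.446] pointing down, gripper open.
Joint ranges: [-3.03, 3.03], [-0.79, 2.21], [0.23, 2.52], [-1.04, 4.18], [0, 3.07], [-2.55, 2.55]. Speed limits (rad/s): [2.22, 2.22, 2.57, 3.14, 3.14, 3.14].

INTERFACE

Orientations are given as [roll, pitch, yaw] about the fixed x, y, z axes, in that order (R = Rz(yaw) Ry(pitch) Rx(roll)).
In Python, from cell import * gives the robot as it stands. The module is installed in compiled form; this text tells all that it offers.
- The arm moves only by the tool servo_tool, never from a script. Its argument "motion" is a list of rows, each an object of numbers: "wx", "wy", "wz": the turn, a rotation vector about the tool's x, y, z in units of 2 rad (1.0 is 2 rad); "dx", "dy", "dz": the shift along the tool's x, y, z in units of 10 cm (1.0 is 10 cm); "fingers": the closure, from -1 (fully open) to 1 (shut). In form: [{"wx": .., "wy": .., "wz": .., "dx": .., "dy": .., "dz": .., "fingers": ..}, ...]. A call has 1 to 10 rows; each row is the pose to reach, as a shift and turn from the pose commanded when the call began, along the tool's axes at that moment; what a row does not reach only later rows make up. A row lasts 1/10 s, in which the tool goes at most 50 mm and 8.59 degrees, less where a joint would pass 70% of its speed; a pose out of reach is approached as far as the arm can. A call with a number of a shift or a turn outside -1 to 1 is refused whole. A call with a gripper value outside its range is refused whole. The fingers move at their own pace and stop on an object; "newtons" is the grip in N (left out, the last holds). Time passes only in rows, so rows that repeat a pose let the fingers close. It gives the time, the measured TCP pose, the force, the opening and the grip force at its end, in the units of the state.
- read_state(): the state, without advancing time (a new reading comes with each control period).
- camera(name): name is "side" or "top"; returns a dict with "image" (384x512x3 uint8, red, green, blue), "fx", "fy", "cx", "cy" (pixels), "k1" (the pictures are not rectified: a ray, as slopes to the right and down, at radius r is drawn at 1 + k1 r^2 times it, then the intrinsics apply), "R" (3x3) and "t" (3): a world point X has camera coordinates R X + t. Camera axes: x right, y down, z forward; pixel columns grow to the right and rows downward; lengths in mm; the calibration is good to about 2 mm. A picture is of the moment at which its call begins. There is no depth.
- sign_off(): hands the job in; it is judged then, once.
Trained networks look in a picture, given as the dict that the camera call returned (one of the last four; its "shot" number tells which), for a name from the list of things; names that differ only in an ending like _2 or _b are one class to them, and where a whole thing is asked for, a point or a joint stands for the part that bears it (a point fixed in the world has none). Each returns a list of dicts, best first, with "conf" (0 to 1); they miss things now and then, are a little off and sometimes report something else, mostly with a low value. They report only what shows in the picture. A call takes as long as a camera call. They do not tell look-alikes from the thing itself.
- spot_in(query, picture): "location" ([column, row] in pixels, amid what is visible of it).
- trace(query, picture): "pixels" (384x512 bool, what is visible of it) and "location" ([column, row] in pixels, amid what is visible of it).
The state is a dict: "clock": time; "joints": joint angles; "qd": joint speeds; "effort": joint torques, N m; "eef_pos": TCP position; "eef_rot": TCP orientation; "wrist_force": force on the tool from outside, world axes, zero at the start; "moment": the same for the moment, N m; "finger_gap": finger opening in mm; "finger_force": force on a finger pad.
Only numpy, scipy, OpenCV 4.12 (cv2) and the standard library are available. Lean on these libraries where they do the work, as an engineer would, in place of code of your own. Each camera call takes 0.05 s, during which the arm holds its last target. There are 200 camera calls.

TASK

Pick the steel grip-alignment gauge up off the cork turntable, set it down on the aluminium fixture plate with its brass index screw facing away from the long fence, and slide it into the corner, feeling for the fence and the end stop, until it sits flat and square against both at once. Finish while still holding it there, pressed firmly against the fence and the stop together, so that I can bolt it down: do not let go. Do not bang or drop the gauge, leave the rubber grip standing on the turntable, and leave the walnut club head and the ferrule where they are.

Things in the scene. Friction and masses are not known exactly. Their poses are not given: they have to be found in the camera images.
- gauge: Steel gauge, loose, 0.6 kg, on the cork. Foot 46 (x) by 74 (y) by 14 mm high; mid-foot an upright 12 mm thick (y), 46 wide (x), solid from z = 14 to 48 mm, then two prongs (V notch) up to 70. Grip the upright from above across the 12 mm, tips above the foot. Origin: centre of underside. -x is the front (brass scale and index screw); the +x side goes to the fence, the +y end to the stop.
- gauge_index (a point): Tip of the gauge's brass index screw, which sticks out 6 mm from the front of the upright: at x = -29, y = 0, z = 34 mm in the gauge's frame.
- plate: Fixed aluminium fixture plate with dark T-slots, 200 mm (x) by 300 mm (y), 12 mm thick, lying on the bench. Origin: centre of its underside. The long fence runs along its +x edge; the stop is toward +y. It may lie on the robot's left or right. Plate, fence and stop are smooth: the gauge slides on them with friction of about 0.25.
- fence: Fixed dark steel long fence on the plate, 20 mm thick (x), 300 mm long (y), 30 mm high above the plate. Origin: centre of its underside, on the plate's top (90 mm along the plate's x); axes parallel to the plate's. The working face is its -x face, 10 mm from the origin.
- stop: Rigid steel end stop locked on the fence by a brass knob, elsewhere along it each time; axes as the plate's. Origin: where its working face meets the fence's working face and the plate's top. Working face: its plane y = 0, looking to -y. Block from the fence to x = -60 mm, y = 0 to 22 mm, 38 mm high (50 with the knob, which is over the fence).
- turntable: Round turntable, 280 mm across, cork top 36 mm above the bench; origin on its axis at the bench surface. Its platter turns stiffly by hand (about 0.15 N m). The gauge and the rubber grip stand on it.
- grip: Charcoal grey rubber golf grip, loose, standing upright on its butt cap on the turntable, 265 mm tall, 34 mm across at the foot and 23 mm at the top; origin: centre of its underside. To be left standing.
- head: Lacquered walnut fairway-wood head, loose, about 85 mm (x) by 120 mm (y), 45 mm high with a hosel up to 80 mm, on the bench; origin on its underside. Leave alone.
- ferrule: Clear plastic ferrule, loose ring 17 mm across, 25 mm high, standing on the bench; origin: centre of its underside. Leave alone.
Not all that is in view belongs to the job. What is meant by the gauge is not turquoise, and is the smaller of those in its own colour.

How it is judged:
By the outcome, as a careful person would: the job done as asked, in the order asked, and still so for the second after the job is handed in, while the arm keeps its last pose, push and grip.
It also fails if it takes over 58 s, if anything falls off the work surface, if the arm or the gripper's body presses on something with over 40 N, if the wrist force passes 120 N, or if a joint passes its speed limit or range.

## Working session

There is one attempt and no reset: what is moved stays moved. The work goes in short steps, Python scripts to look and compute and a tool call to move; the robot and the scene stay as the last step left them, time stands still between calls to the robot, and variables do not carry over. Pictures are saved under pics/ and viewed, at most 10 in all, crops included, and the job is handed in when it is done.

Besides the shell and the picture viewer there is one more tool, called after "Call:" as a command line: name --argument value ..., lists and objects as JSON in quotes. servo_tool: Moves the arm, as the interface text tells. Its arguments: {"type":"object","properties":{"motion":{"type":"array","items":{"type":"object","properties":{"wx":{"type":"number"},"wy":{"type":"number"},"wz":{"type":"number"},"dx":{"type":"number"},"dy":{"type":"number"},"dz":{"type":"number"},"fingers":{"type":"number"}}}},"newtons":{"type":"number"}},"required":["motion"]}

```bash
mkdir -p pics; cat > h.py <<'E'
from cell import *
import numpy as np, cv2
def shot(name,fn=None):
    p=camera(name)
    if fn: cv2.imwrite('pics/'+fn,cv2.cvtColor(p['image'],cv2.COLOR_RGB2BGR))
    return p
def ray(p,uv):
    xd=np.array([(uv[0]-p['cx'])/p['fx'],(uv[1]-p['cy'])/p['fy']]);x=xd.copy()
    for _ in range(20): x=xd/(1+p['k1']*(x@x))
    R=np.array(p['R']);d=R.T@np.r_[x,1];c=-R.T@np.array(p['t'])
    return c,d/np.linalg.norm(d)
def atz(p,uv,z):
    c,d=ray(p,uv);return c+d*(z-c[2])/d[2]
def tri(l):
    A=np.zeros((3,3));b=np.zeros(3)
    for p,uv in l:
        c,d=ray(p,uv);M=np.eye(3)-np.outer(d,d);A+=M;b+=M@c
    X=np.linalg.solve(A,b);return X
def proj(p,X):
    X=np.atleast_2d(X);q=X@np.array(p['R']).T+np.array(p['t']);x=q[:,:2]/q[:,2:]
    x=x*(1+p['k1']*(x**2).sum(1,keepdims=True))
    return x*[p['fx'],p['fy']]+[p['cx'],p['cy']]
E
cat > a.py <<'E'
from h import *
np.set_printoptions(precision=1,suppress=True)
for n in('top','side'):
    p=shot(n,n+'0.png');print(n,p['fx'],p['cx'],p['cy'],p['k1'],-np.array(p['R']).T@p['t'],np.array(p['R'])[2])
    for q in ['gauge','gauge_index','plate','fence','stop','turntable','grip','head','ferrule']:
        print(q,[(np.round(d['location']),round(d['conf'],2)) for d in spot_in(q,p)][:4])
print(read_state())
E
python3 a.py; python3 -c "
import cv2
for n in('top','side'):
    cv2.imwrite('pics/%s0b.png'%n,cv2.resize(cv2.imread('pics/%s0.png'%n),(800,600),interpolation=cv2.INTER_CUBIC))"
```

```text
top 457.2267617906449 261.325717341676 186.95854916559733 -0.16291729342566316 [ 230.8  -69.1 1410. ] [ 0.2  0.  -1. ]
gauge [(array([318., 213.]), 0.84), (array([352., 272.]), 0.79), (array([382., 185.]), 0.62)]
gauge_index [(array([352., 275.]), 0.88), (array([317., 212.]), 0.73), (array([389., 181.]), 0.69)]
plate [(array([169., 198.]), 0.68)]
fence [(array([178., 166.]), 0.73)]
stop [(array([154., 175.]), 0.52)]
turntable [(array([307., 191.]), 0.91), (array([317., 212.]), 0.34)]
grip [(array([295., 146.]), 0.87)]
head [(array([238., 121.]), 0.73)]
ferrule []
side 486.32429573826624 247.95096132243248 196.49524155003786 -0.042866066638023004 [ 62.3 751.4 813.1] [ 0.4 -0.7 -0.6]
gauge [(array([299., 179.]), 0.82), (array([302., 144.]), 0.75)]
gauge_index [(array([301., 143.]), 0.84), (array([298., 179.]), 0.62)]
plate [(array([184., 308.]), 0.75)]
fence [(array([155., 273.]), 0.61)]
stop [(array([151., 296.]), 0.91), (array([157., 207.]), 0.28)]
turntable [(array([274., 190.]), 0.88)]
grip [(array([238., 139.]), 0.87)]
head [(array([155., 204.]), 0.73)]
ferrule []
{'clock': 1.0, 'joints': array([-1.2,  0.3,  1.5,  0. ,  1.3, -0.1]), 'qd': array([ 0., -0., -0.,  0., -0.,  0.]), 'effort': array([ -0. , -53.2, -35.3,   0.1,   0. ,   0. ]), 'eef_pos': array([ 230.7, -499.3,  205.4]), 'eef_rot': array([ 3.1, -0. ,  0.4]), 'wrist_force': array([1. , 1.5, 0.4]), 'moment': array([0., 0., 0.]), 'finger_force': 0.0, 'finger_gap': 94.06202561682218}
```

View pics/top0b.png

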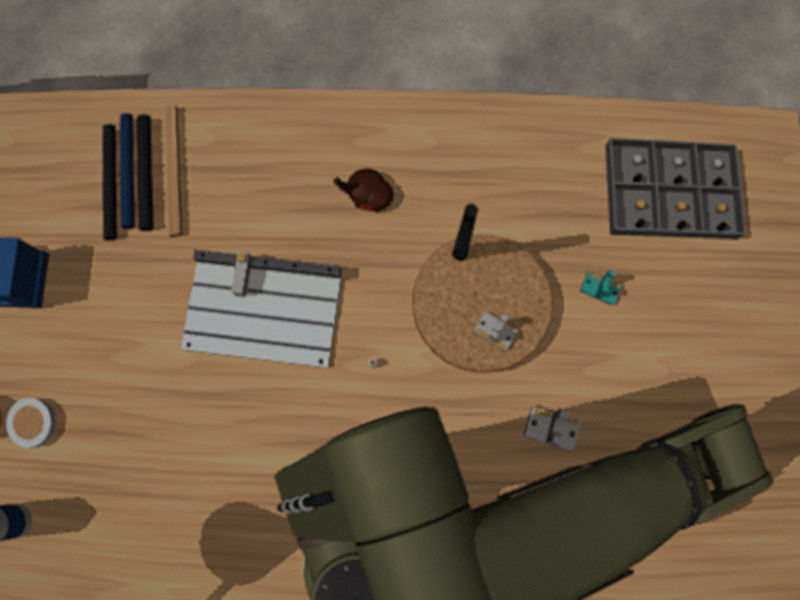

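View pics/side0b.png

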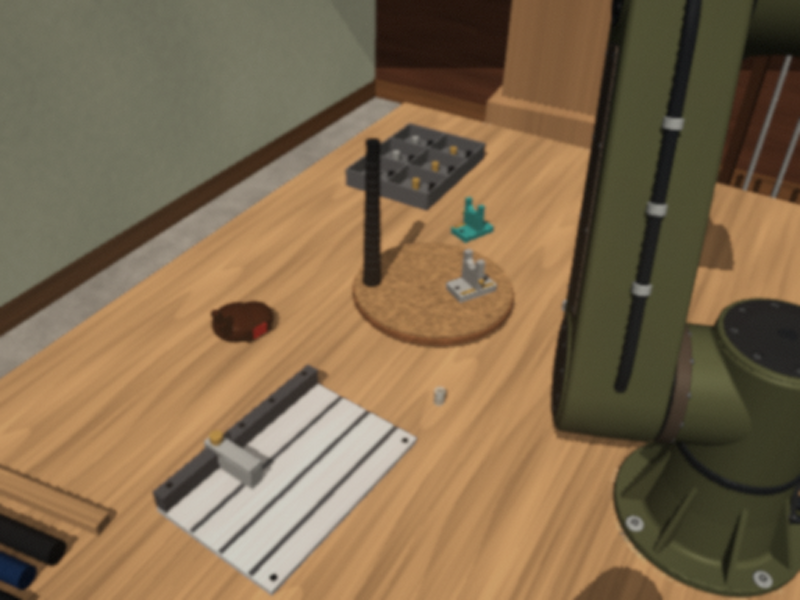

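The top view shows the light steel gauge on the cork at about (318,211) in 512-px coordinates. The larger grey look-alike is on the bench at (352,273), and there is a turquoise one too. The plate is on the robot's left, with the fence on its far edge and the stop near (154,175). The side view shows the gauge at (302,178).

```bash
python3 -c "
import cv2,numpy as np
t=cv2.imread('pics/top0.png');s=cv2.imread('pics/side0.png')
c=lambda i,x,y,w,h:cv2.resize(i[y:y+h,x:x+w],(400,300),interpolation=cv2.INTER_CUBIC)
cv2.imwrite('pics/crop1.png',np.vstack([np.hstack([c(t,298,193,40,30),c(s,280,158,40,30)]),np.hstack([c(t,110,155,120,90),c(s,90,225,200,150)])]))"
cat > m.py <<'E'
from h import *
np.set_printoptions(precision=1,suppress=True)
P={}
for n in('top','side'):
    p=shot(n);o={}
    for q in ['gauge','plate','fence','stop','grip','turntable']:
        for i,d in enumerate(trace(q,p)[:3]):
            o[q+str(i)]=d['pixels'];print(n,q,i,d['conf'],np.round(d['location']),d['pixels'].sum())
    g=spot_in('gauge_index',p);print([(d['location'],d['conf']) for d in g])
    np.savez(n+'.npz',**o,**{'_'+k:v for k,v in p.items()})
E
python3 m.py
```

```text
top gauge 0 0.98 [318. 208.] 408
top gauge 1 0.74 [384. 186.] 358
top gauge 2 0.71 [354. 274.] 675
top plate 0 0.64 [171. 197.] 5826
top fence 0 0.58 [173. 169.] 713
top stop 0 0.68 [156. 177.] 244
top grip 0 0.68 [297. 149.] 320
top turntable 0 0.83 [308. 192.] 5593
[([351.1, 278.4], 0.81), ([317.1, 209.2], 0.64), ([308.4, 193.9], 0.49)]
side gauge 0 0.8 [302. 142.] 436
side gauge 1 0.76 [300. 182.] 558
side gauge 2 0.6 [237. 138.] 984
side plate 0 0.82 [185. 308.] 11894
side plate 1 0.18 [237. 139.] 951
side fence 0 0.63 [153. 275.] 1807
side stop 0 0.64 [152. 294.] 671
side grip 0 0.83 [234. 139.] 991
side turntable 0 0.95 [276. 192.] 4617
[([300.1, 144.6], 0.82), ([298.4, 180.6], 0.69)]
```

View pics/crop1.png

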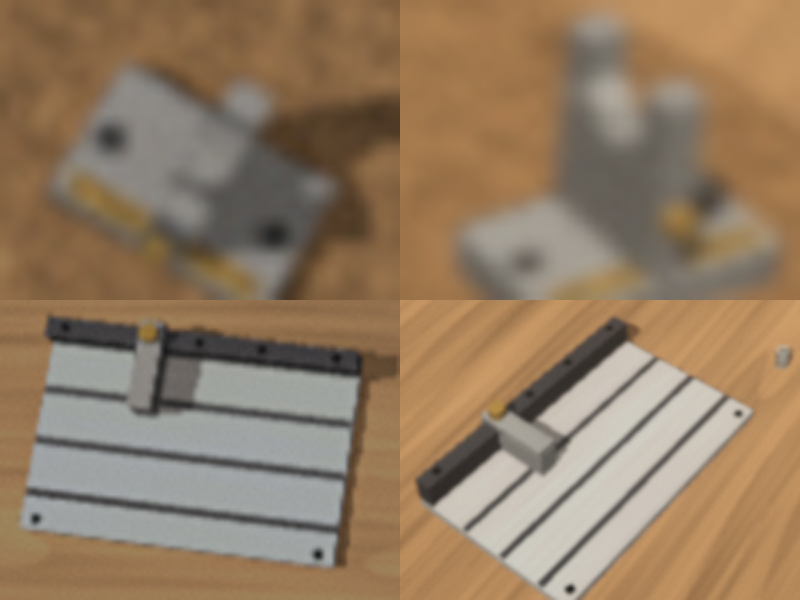

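The crops show the gauge's brass scale and screw facing image down-left in the top view, so gauge +x is about (.89,-.45) in the world. The foot corners in the top crop are near (130,68), (55,188) and (335,185). The stop sits on the fence about a third of the way from its left (+y) end. Next I'll fit models to the silhouettes.

```bash
cat > fit.py <<'E'
from h import *
from scipy.optimize import minimize
np.set_printoptions(precision=2,suppress=True)
D={}
for n in('top','side'):
    z=np.load(n+'.npz');D[n]=({k[1:]:(z[k] if z[k].ndim else z[k].item()) for k in z.files if k[0]=='_'},z)
def box(x0,x1,y0,y1,z0,z1): return np.array([[x,y,z] for x in(x0,x1) for y in(y0,y1) for z in(z0,z1)],float)
G=[box(-23,23,-37,37,0,14),box(-23,23,-6,6,14,48),box(-23,-11,-6,6,48,70),box(11,23,-6,6,48,70)]
PL=[box(-100,100,-150,150,0,12),box(80,100,-150,150,12,42)]
def place(b,x,y,z,w): c,s=np.cos(w),np.sin(w);return b@np.array([[c,s,0],[-s,c,0],[0,0,1]])+[x,y,z]
S=6
def ren(p,bs):
    im=np.zeros((384*S,512*S),np.uint8)
    for b in bs:
        h=cv2.convexHull(((proj(p,b)+.5)*S-.5).astype(np.float32));cv2.fillConvexPoly(im,np.round(h).astype(np.int32),255)
    return cv2.resize(im,(512,384),interpolation=cv2.INTER_AREA)/255.
def iou(a,m): return np.minimum(a,m).sum()/np.maximum(a,m).sum()
def fit(bsf,masks,x0,step):
    f=lambda v:-np.mean([iou(ren(D[n][0],bsf(v)),m) for n,m in masks.items()])
    sim=np.array([x0]+[np.array(x0)+np.eye(len(x0))[i]*step[i] for i in range(len(x0))])
    r=minimize(f,x0,method='Nelder-Mead',options=dict(initial_simplex=sim,xatol=.02,fatol=1e-5,maxiter=250))
    return r.x,-r.fun
T,Sd=D['top'],D['side']
pt=lambda z:(np.array(z)+.5)/10-.5
gt=pt([[130,68],[55,188],[335,185]])+[298,193]; gs=pt([[62,240]])+[280,158]
print('corners z=50 top',[atz(T[0],u,50) for u in gt],'side',atz(Sd[0],gs[0],50))
print('tri ++corner',tri([(T[0],gt[0]),(Sd[0],gs[0])]))
c=atz(T[0],(gt[1]+gt[2])/2,50)
gf=lambda v:[place(b,v[0],v[1],v[2],v[3]) for b in G]
mg={'top':T[1]['gauge0'],'side':Sd[1]['gauge1']}
a=fit(gf,mg,[c[0],c[1],36,-.46],[5,5,4,.1]);print('gauge free z',a)
for k in mg: print(k,fit(lambda v:gf([v[0],v[1],36,v[2]]),{k:mg[k]},[c[0],c[1],-.46],[5,5,.1]))
mp={n:(D[n][1]['plate0']|D[n][1]['fence0']|D[n][1]['stop0']) for n in D}
ST=box(-60,0,0,22,0,38)
def pf(v,z=0):
    bs=PL+[ST+[80,v[3],12]]; return [place(b,v[0],v[1],z,v[2]) for b in bs]
c=atz(T[0],[169,198],10)
r=fit(pf,mp,[c[0],c[1],-.08,30],[10,10,.05,15]);print('plate',r)
for k in mp: print(k,fit(pf,{k:mp[k]},r[0],[5,5,.03,8]))
ims=[]
for n,v in D.items():
    im=cv2.cvtColor(v[0]['image'],cv2.COLOR_RGB2BGR);im=cv2.resize(im,None,fx=4,fy=4,interpolation=cv2.INTER_CUBIC)
    for b in gf(a[0])+pf(r[0]):
        q=((proj(v[0],b)+.5)*4-.5).astype(int)
        for i in range(8):
            for j in (1,2,4):
                if i<i^j: cv2.line(im,tuple(map(int,q[i])),tuple(map(int,q[i^j])),(0,0,255),1)
    ims.append(im)
t,s=ims
w=np.vstack([np.hstack([cv2.resize(t[740:900,1160:1373],(400,300)),cv2.resize(s[620:780,1100:1313],(400,300))]),np.hstack([cv2.resize(t[600:980,430:937],(400,300)),cv2.resize(s[900:1500,360:1160],(400,300))])])
cv2.imwrite('pics/ov.png',w)
E
python3 fit.py
```

```text
corners z=50 top [array([ 497.89, -213.47,   50.  ]), array([ 460.44, -190.9 ,   50.  ]), array([ 463.38, -275.89,   50.  ])] side [ 496.18 -204.21   50.  ]
tri ++corner [ 500.02 -214.13   42.14]
gauge free z (array([ 464.59, -232.62,   33.94,   -0.51]), np.float64(0.9249636021516825))
top (array([ 463.49, -232.73,   -0.52]), np.float64(0.9275978065526934))
side (array([ 463.47, -229.58,   -0.51]), np.float64(0.9289591925474023))
plate (array([500.32, 235.14,  -0.1 ,  36.61]), np.float64(0.9728668090659818))
top (array([499.86, 233.4 ,  -0.1 ,  45.53]), np.float64(0.9756315333482145))
side (array([500.85, 236.65,  -0.09,  40.15]), np.float64(0.980145264255675))
```

View pics/ov.png

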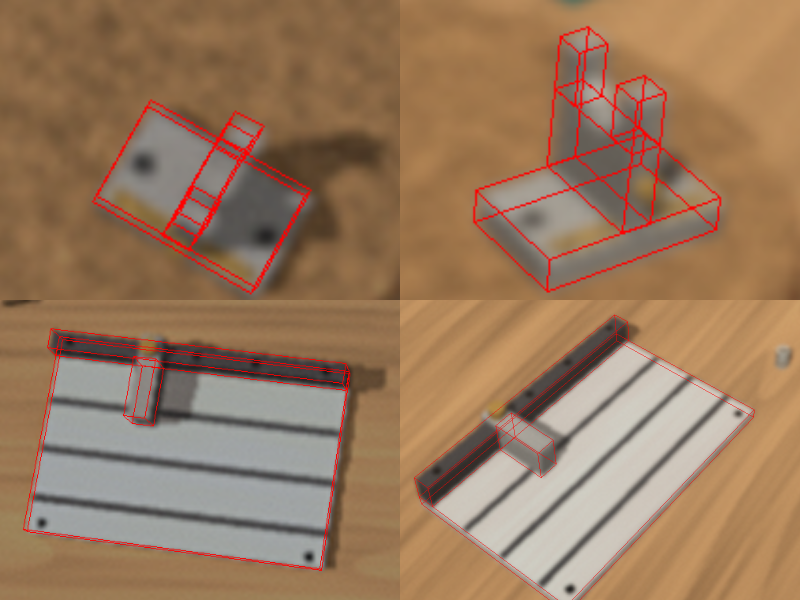

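The overlay shows both models fitting to within about 2 mm. The gauge is at (464,-231.5) with yaw -0.515, and its underside came out at z of about 34–36, which agrees with the cork top. The plate is at (500,235) with yaw -0.095, and the stop at plate y of about 37. Next I'll check grip clearance and work out the approach.

```bash
cat >> h.py <<'E'
from scipy.spatial.transform import Rotation as Ro
def go(pos,yaw,s=None):
    "tool-frame units to reach a tool-down pose, from the measured pose"
    s=s or read_state();R0=Ro.from_euler('xyz',s['eef_rot']);R1=Ro.from_euler('xyz',[np.pi,0,yaw])
    d=R0.inv().apply(np.array(pos)-s['eef_pos'])/100;w=(R0.inv()*R1).as_rotvec()/2
    return d.round(4),w.round(4)
E
cat > b.py <<'E'
from h import *
for n in('top','side'):
    z=np.load(n+'.npz');p={k[1:]:(z[k] if z[k].ndim else z[k].item()) for k in z.files if k[0]=='_'}
    m=z['grip0'];v,u=np.where(m);i=v>=v.max()-2;print(n,'grip foot',atz(p,[u[i].mean(),v.max()],40).round(), 'turntable',atz(p,np.argwhere(z['turntable0']).mean(0)[::-1],36).round())
s=read_state();print(s['clock'],s['eef_pos'],s['eef_rot'],s['joints'])
print(go([464,-231.5,190],-.515),go([464,-231.5,55],-.515))
E
python3 b.py
```

```text
top grip foot [ 607. -163.   40.] turntable [ 519. -206.   36.]
side grip foot [ 610. -141.   40.] turntable [ 512. -174.   36.]
1.8 [ 230.67089956 -499.27299977  205.47474043] [3.14156824e+00 3.94296434e-06 4.32786157e-01] [-1.20459240e+00  2.99844382e-01  1.52100322e+00 -2.38382322e-06
  1.32072043e+00 -6.65816370e-02]
(array([ 3.2412, -1.4523,  0.1547]), array([ 0.    , -0.    ,  0.4739])) (array([ 3.2412, -1.4523,  1.5047]), array([ 0.    , -0.    ,  0.4739]))
```

Call:
servo_tool --motion '[{"dx": 0.4,"dy": -0.18,"fingers": -1},{"dx": 0.81,"dy": -0.363,"fingers": -1}]' --newtons 50

```text
schema error: expected keys wx, wy, wz, dx, dy, dz, fingers
```

Call:
servo_tool --motion '[{"dx": 0.4,"dy": -0.18,"fingers": -1},{"dx": 0.81,"dy": -0.363,"fingers": -1}]'

```text
schema error: expected keys wx, wy, wz, dx, dy, dz, fingers
```

Call:
servo_tool --motion '[{"dx": 0.4,"dy": -0.18,"fingers": -1},{"dx": 0.81,"dy": -0.363,"fingers": -1}]'

```text
schema error: expected keys wx, wy, wz, dx, dy, dz, fingers
```

Call:
servo_tool --motion '[{"dx": 0.3,"dy": -0.13,"wz": 0.07,"fingers": -1},{"dx": 0.6,"dy": -0.26,"wz": 0.14,"fingers": -1},{"dx": 0.81,"dy": -0.363,"wz": 0.21,"fingers": -1},{"dx": 0.81,"dy": -0.363,"wz": 0.28,"fingers": -1},{"dx": 0.81,"dy": -0.363,"wz": 0.35,"fingers": -1},{"dx": 0.81,"dy": -0.363,"wz": 0.42,"fingers": -1},{"dx": 0.81,"dy": -0.363,"wz": 0.474,"fingers": -1},{"dx": 0.81,"dy": -0.363,"wz": 0.474,"fingers": -1},{"dx": 0.81,"dy": -0.363,"wz": 0.474,"fingers": -1}]'

```text
schema error: expected keys wx, wy, wz, dx, dy, dz, fingers
```

```bash
python3 -c "
from h import *
s=read_state();print(s['clock'],s['joints'].round(2));print(go([464,-231.5,55],-.515))
ims=[]
for n in('top','side'):
    p=shot(n);q=proj(p,[464,-231.5,80])[0].astype(int);i=p['image'][q[1]-45:q[1]+45,q[0]-60:q[0]+60];ims.append(cv2.resize(i,(400,300),interpolation=cv2.INTER_CUBIC))
cv2.imwrite('pics/app.png',cv2.cvtColor(np.hstack(ims),cv2.COLOR_RGB2BGR))"
```

```text
1.8 [-1.2   0.3   1.52 -0.    1.32 -0.07]
(array([ 3.2412, -1.4523,  1.5047]), array([ 0.    , -0.    ,  0.4739]))
```

View pics/app.png

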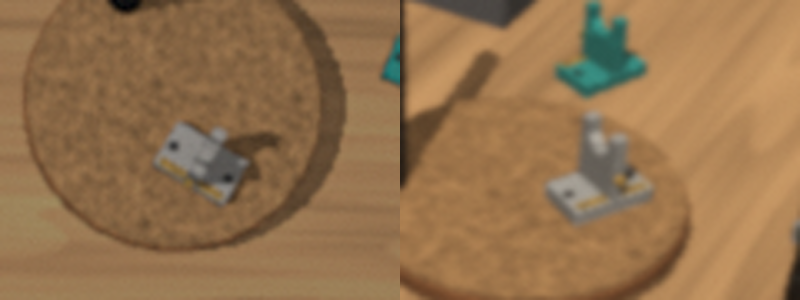

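All the keys are required in every row, so the moves were refused. The picture shows the unchanged scene, with the gauge mid-image on the cork.

Call:
servo_tool --motion '[{"wx": 0,"wy": 0,"wz": 0,"dx": 0.4,"dy": -0.18,"dz": 0,"fingers": -1},{"wx": 0,"wy": 0,"wz": 0,"dx": 0.81,"dy": -0.363,"dz": 0,"fingers": -1}]' --newtons 50

```text
clock: 2.1
eef_pos: [289.1, -431.8, 205.2]
eef_rot: [-3.141, -0.0, 0.431]
wrist_force: [1.4, 0.3, 0.2]
finger_gap: 94.0
finger_force: 0.0
```

Call:
servo_tool --motion '[{"wx": 0,"wy": 0,"wz": 0,"dx": 0.4,"dy": -0.18,"dz": 0,"fingers": -1},{"wx": 0,"wy": 0,"wz": 0,"dx": 0.81,"dy": -0.363,"dz": 0,"fingers": -1}]'

```text
clock: 2.3
eef_pos: [348.1, -364.1, 205.6]
eef_rot: [3.141, -0.0, 0.432]
wrist_force: [1.1, 0.3, 0.4]
finger_gap: 93.9
finger_force: 0.0
```

Call:
servo_tool --motion '[{"wx": 0,"wy": 0,"wz": 0,"dx": 0.4,"dy": -0.18,"dz": 0,"fingers": -1},{"wx": 0,"wy": 0,"wz": 0,"dx": 0.81,"dy": -0.363,"dz": 0,"fingers": -1}]'

```text
clock: 2.5
eef_pos: [406.5, -297.0, 205.6]
eef_rot: [3.141, -0.0, 0.433]
wrist_force: [-0.3, -0.5, 0.1]
finger_gap: 94.0
finger_force: 0.0
```

Call:
servo_tool --motion '[{"wx": 0,"wy": 0,"wz": 0.07,"dx": 0.3,"dy": -0.13,"dz": 0,"fingers": -1},{"wx": 0,"wy": 0,"wz": 0.14,"dx": 0.6,"dy": -0.26,"dz": 0,"fingers": -1},{"wx": 0,"wy": 0,"wz": 0.21,"dx": 0.81,"dy": -0.363,"dz": 0,"fingers": -1},{"wx": 0,"wy": 0,"wz": 0.28,"dx": 0.81,"dy": -0.363,"dz": 0,"fingers": -1},{"wx": 0,"wy": 0,"wz": 0.35,"dx": 0.81,"dy": -0.363,"dz": 0,"fingers": -1},{"wx": 0,"wy": 0,"wz": 0.42,"dx": 0.81,"dy": -0.363,"dz": 0,"fingers": -1},{"wx": 0,"wy": 0,"wz": 0.474,"dx": 0.81,"dy": -0.363,"dz": 0,"fingers": -1},{"wx": 0,"wy": 0,"wz": 0.474,"dx": 0.81,"dy": -0.363,"dz": 0,"fingers": -1},{"wx": 0,"wy": 0,"wz": 0.474,"dx": 0.81,"dy": -0.363,"dz": 0,"fingers": -1}]'

```text
clock: 3.4
eef_pos: [463.9, -231.6, 205.5]
eef_rot: [-3.142, 0.0, -0.512]
wrist_force: [0.4, -0.2, 0.7]
finger_gap: 94.5
finger_force: 0.0
```

```bash
python3 -c "
from h import *
s=read_state();print(s['clock'],s['joints'].round(2),s['wrist_force']);print(go([464,-231.5,55],-.515))"
```

```text
3.4 [-0.53  0.23  1.61  0.    1.3   1.55] [ 0.3740946  -0.17677203  0.71910645]
(array([ 6.0000e-04, -1.3000e-03,  1.5046e+00]), array([-0.    ,  0.    ,  0.0015]))
```

Call:
servo_tool --motion '[{"wx": 0,"wy": 0,"wz": 0,"dx": 0,"dy": 0,"dz": 0.3,"fingers": -1},{"wx": 0,"wy": 0,"wz": 0,"dx": 0,"dy": 0,"dz": 0.6,"fingers": -1},{"wx": 0,"wy": 0,"wz": 0,"dx": 0,"dy": 0,"dz": 0.9,"fingers": -1},{"wx": 0,"wy": 0,"wz": 0,"dx": 0,"dy": 0,"dz": 0.9,"fingers": -1}]'

```text
clock: 3.8
eef_pos: [462.3, -230.7, 112.3]
eef_rot: [-3.141, 0.006, -0.513]
wrist_force: [0.4, 1.0, 1.0]
finger_gap: 94.3
finger_force: 0.0
```

Call:
servo_tool --motion '[{"wx": 0,"wy": 0,"wz": 0,"dx": 0,"dy": 0,"dz": 0.2,"fingers": -1},{"wx": 0,"wy": 0,"wz": 0,"dx": 0,"dy": 0,"dz": 0.35,"fingers": -1},{"wx": 0,"wy": 0,"wz": 0,"dx": 0,"dy": 0,"dz": 0.5,"fingers": -1},{"wx": 0,"wy": 0,"wz": 0,"dx": 0,"dy": 0,"dz": 0.6,"fingers": -1},{"wx": 0,"wy": 0,"wz": 0,"dx": 0,"dy": 0,"dz": 0.6,"fingers": 0.2},{"wx": 0,"wy": 0,"wz": 0,"dx": 0,"dy": 0,"dz": 0.6,"fingers": 0.3},{"wx": 0,"wy": 0,"wz": 0,"dx": 0,"dy": 0,"dz": 0.6,"fingers": 0.4},{"wx": 0,"wy": 0,"wz": 0,"dx": 0,"dy": 0,"dz": 0.6,"fingers": 0.5}]' --newtons 10

```text
clock: 4.6
eef_pos: [464.2, -231.8, 56.2]
eef_rot: [3.142, -0.001, -0.515]
wrist_force: [-0.1, -0.0, 1.1]
finger_gap: 65.6
finger_force: 0.0
```

```bash
python3 -c "
from h import *
s=read_state();print(s)
ims=[]
for n in('top','side'):
    p=shot(n);q=proj(p,[464,-231.5,80])[0].astype(int);i=p['image'][q[1]-30:q[1]+30,q[0]-40:q[0]+40];ims.append(cv2.resize(i,(400,300),interpolation=cv2.INTER_CUBIC))
cv2.imwrite('pics/app2.png',cv2.cvtColor(np.hstack(ims),cv2.COLOR_RGB2BGR))"
```

```text
{'clock': 4.6, 'joints': array([-5.33628909e-01,  4.08973819e-01,  1.75362352e+00,  8.03065873e-06,
        9.77895668e-01,  1.55210077e+00]), 'qd': array([-0.00123986,  0.0035378 ,  0.00255723, -0.00025251, -0.00444652,
        0.00161939]), 'effort': array([-3.73060175e-03, -5.31886625e+01, -2.91963476e+01,  1.43986280e-02,
       -6.16969541e-02, -6.47012988e-03]), 'eef_pos': array([ 464.22764801, -231.75424237,   56.19584073]), 'eef_rot': array([ 3.14157876e+00, -1.09958187e-03, -5.14937825e-01]), 'wrist_force': array([-0.14417532, -0.01695347,  1.09351286]), 'moment': array([ 0.11423014,  0.00763489, -0.02858659]), 'finger_force': 0.0, 'finger_gap': 65.56575542683574}
```

View pics/app2.png

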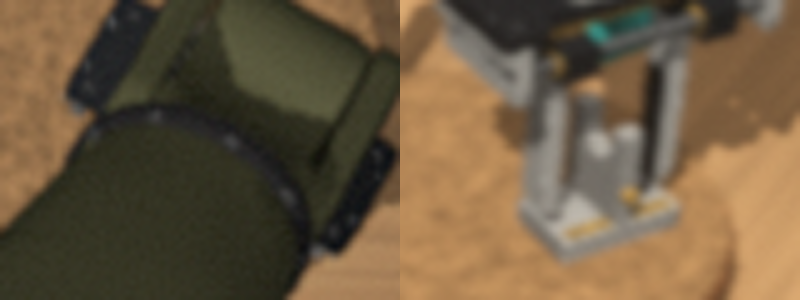

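The side crop shows the fingers astride the upright with their tips just above the foot. Closing now.

Call:
servo_tool --motion '[{"wx": 0,"wy": 0,"wz": 0,"dx": 0,"dy": 0,"dz": 0,"fingers": 0.7},{"wx": 0,"wy": 0,"wz": 0,"dx": 0,"dy": 0,"dz": 0,"fingers": 0.8},{"wx": 0,"wy": 0,"wz": 0,"dx": 0,"dy": 0,"dz": 0,"fingers": 1},{"wx": 0,"wy": 0,"wz": 0,"dx": 0,"dy": 0,"dz": 0,"fingers": 1},{"wx": 0,"wy": 0,"wz": 0,"dx": 0,"dy": 0,"dz": 0,"fingers": 1},{"wx": 0,"wy": 0,"wz": 0,"dx": 0,"dy": 0,"dz": 0,"fingers": 1},{"wx": 0,"wy": 0,"wz": 0,"dx": 0,"dy": 0,"dz": 0,"fingers": 1},{"wx": 0,"wy": 0,"wz": 0,"dx": 0,"dy": 0,"dz": 0,"fingers": 1},{"wx": 0,"wy": 0,"wz": 0,"dx": 0,"dy": 0,"dz": 0,"fingers": 1},{"wx": 0,"wy": 0,"wz": 0,"dx": 0,"dy": 0,"dz": 0,"fingers": 1}]' --newtons 10

```text
clock: 5.7
eef_pos: [463.9, -231.7, 55.4]
eef_rot: [3.141, 0.0, -0.515]
wrist_force: [-1.1, -1.9, -0.3]
finger_gap: 11.9
finger_force: 10.0
```

Call:
servo_tool --motion '[{"wx": 0,"wy": 0,"wz": 0,"dx": 0,"dy": 0,"dz": 0,"fingers": 1},{"wx": 0,"wy": 0,"wz": 0,"dx": 0,"dy": 0,"dz": 0,"fingers": 1},{"wx": 0,"wy": 0,"wz": 0,"dx": 0,"dy": 0,"dz": 0,"fingers": 1},{"wx": 0,"wy": 0,"wz": 0,"dx": 0,"dy": 0,"dz": 0,"fingers": 1},{"wx": 0,"wy": 0,"wz": 0,"dx": 0,"dy": 0,"dz": 0,"fingers": 1}]' --newtons 50

```text
clock: 6.2
eef_pos: [463.9, -231.6, 55.4]
eef_rot: [3.142, 0.0, -0.515]
wrist_force: [-0.7, -1.9, -1.1]
finger_gap: 11.7
finger_force: 50.0
```

Call:
servo_tool --motion '[{"wx": 0,"wy": 0,"wz": 0,"dx": 0,"dy": 0,"dz": -0.05,"fingers": 1},{"wx": 0,"wy": 0,"wz": 0,"dx": 0,"dy": 0,"dz": -0.12,"fingers": 1},{"wx": 0,"wy": 0,"wz": 0,"dx": 0,"dy": 0,"dz": -0.25,"fingers": 1},{"wx": 0,"wy": 0,"wz": 0,"dx": 0,"dy": 0,"dz": -0.4,"fingers": 1},{"wx": 0,"wy": 0,"wz": 0,"dx": 0,"dy": 0,"dz": -0.55,"fingers": 1},{"wx": 0,"wy": 0,"wz": 0,"dx": 0,"dy": 0,"dz": -0.65,"fingers": 1},{"wx": 0,"wy": 0,"wz": 0,"dx": 0,"dy": 0,"dz": -0.7,"fingers": 1},{"wx": 0,"wy": 0,"wz": 0,"dx": 0,"dy": 0,"dz": -0.7,"fingers": 1}]' --newtons 50

```text
clock: 7.0
eef_pos: [464.1, -231.6, 126.1]
eef_rot: [-3.142, -0.001, -0.515]
wrist_force: [0.3, 0.1, -7.5]
finger_gap: 11.7
finger_force: 50.0
```

```bash
python3 -c "
from h import *
s=read_state();print(s['clock'],s['eef_pos'],s['wrist_force'],s['moment'],s['finger_gap'])
w=-.095;c,n=np.cos(w),np.sin(w);f=lambda x,y:np.array([500.3+c*x-n*y,235+n*x+c*y])
print('corner',f(57,0),'drop',f(37,-35));q=f(37,-35)
print(go([q[0],q[1],125],w))
"
```

```text
7.0 [ 464.05733086 -231.62201249  126.08780558] [ 0.2858718   0.08931694 -7.45376425] [ 0.05486064 -0.04487368 -0.00134325] 11.655610171100983
corner [557.04298089 229.59314139] drop [533.81316213 196.64810351]
(array([-1.5029, -4.0705,  0.0097]), array([ 1.000e-04, -5.000e-04, -2.101e-01]))
```

Call:
servo_tool --motion '[{"wx": 0,"wy": 0,"wz": 0,"dx": -0.05,"dy": -0.13,"dz": 0,"fingers": 1},{"wx": 0,"wy": 0,"wz": 0,"dx": -0.15,"dy": -0.4,"dz": 0,"fingers": 1},{"wx": 0,"wy": 0,"wz": 0,"dx": -0.3,"dy": -0.81,"dz": 0,"fingers": 1}]'

```text
clock: 7.3
eef_pos: [477.3, -145.7, 124.7]
eef_rot: [3.141, 0.001, -0.518]
wrist_force: [0.3, 0.0, -6.1]
finger_gap: 11.7
finger_force: 50.0
```

Call:
servo_tool --motion '[{"wx": 0,"wy": 0,"wz": 0,"dx": -0.15,"dy": -0.41,"dz": 0,"fingers": 1},{"wx": 0,"wy": 0,"wz": 0,"dx": -0.3,"dy": -0.815,"dz": 0,"fingers": 1}]'

```text
clock: 7.5
eef_pos: [491.3, -58.2, 124.8]
eef_rot: [3.141, 0.001, -0.515]
wrist_force: [0.4, 0.7, -6.3]
finger_gap: 11.6
finger_force: 50.0
```

Call:
servo_tool --motion '[{"wx": 0,"wy": 0,"wz": 0,"dx": -0.15,"dy": -0.41,"dz": 0,"fingers": 1},{"wx": 0,"wy": 0,"wz": 0,"dx": -0.3,"dy": -0.815,"dz": 0,"fingers": 1}]'

```text
clock: 7.7
eef_pos: [505.2, 27.6, 124.9]
eef_rot: [3.141, 0.001, -0.515]
wrist_force: [0.5, -0.2, -6.3]
finger_gap: 11.5
finger_force: 50.0
```

Call:
servo_tool --motion '[{"wx": 0,"wy": 0,"wz": 0,"dx": -0.15,"dy": -0.41,"dz": 0,"fingers": 1},{"wx": 0,"wy": 0,"wz": 0,"dx": -0.3,"dy": -0.815,"dz": 0,"fingers": 1}]'

```text
clock: 7.9
eef_pos: [519.2, 113.3, 124.8]
eef_rot: [3.141, 0.001, -0.515]
wrist_force: [1.7, -0.3, -6.2]
finger_gap: 11.6
finger_force: 50.0
```

Call:
servo_tool --motion '[{"wx": 0,"wy": 0,"wz": -0.05,"dx": -0.12,"dy": -0.35,"dz": 0,"fingers": 1},{"wx": 0,"wy": 0,"wz": -0.1,"dx": -0.22,"dy": -0.6,"dz": 0,"fingers": 1},{"wx": 0,"wy": 0,"wz": -0.15,"dx": -0.28,"dy": -0.76,"dz": 0,"fingers": 1},{"wx": 0,"wy": 0,"wz": -0.19,"dx": -0.303,"dy": -0.815,"dz": 0,"fingers": 1},{"wx": 0,"wy": 0,"wz": -0.21,"dx": -0.303,"dy": -0.815,"dz": 0,"fingers": 1},{"wx": 0,"wy": 0,"wz": -0.21,"dx": -0.303,"dy": -0.815,"dz": 0,"fingers": 1},{"wx": 0,"wy": 0,"wz": -0.21,"dx": -0.303,"dy": -0.815,"dz": 0,"fingers": 1}]'

```text
clock: 8.6
eef_pos: [533.1, 196.9, 124.9]
eef_rot: [3.141, 0.001, -0.096]
wrist_force: [-0.8, -1.1, -6.7]
finger_gap: 11.5
finger_force: 50.0
```

```bash
cat > c.py <<'E'
from h import *
import sys
s=read_state();print(s['clock'],s['eef_pos'],s['eef_rot'],s['wrist_force'],s['joints'].round(2))
ims=[]
for n in('top','side'):
    p=shot(n);q=proj(p,[545,215,40])[0].astype(int);i=p['image'][max(q[1]-60,0):q[1]+60,q[0]-80:q[0]+80];ims.append(cv2.resize(i,(400,300),interpolation=cv2.INTER_CUBIC))
cv2.imwrite('pics/'+sys.argv[1],cv2.cvtColor(np.hstack(ims),cv2.COLOR_RGB2BGR))
E
python3 c.py pl.png
```

```text
8.6 [533.13603359 196.87629607 124.89828345] [ 3.14125346e+00  9.94111476e-04 -9.64016518e-02] [-0.8495566  -1.06147049 -6.70708294] [0.29 0.42 1.56 0.   1.17 1.96]
```

View pics/pl.png

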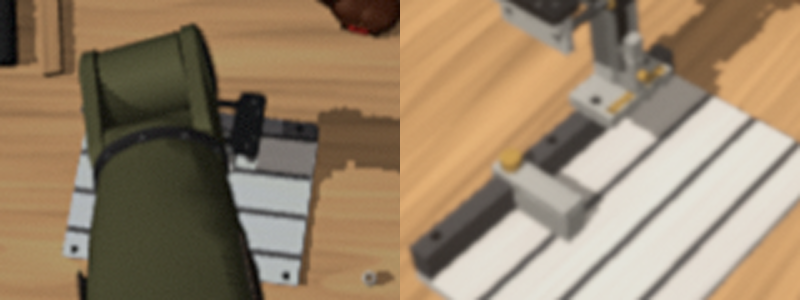

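The gauge hangs level over the plate with its brass side away from the fence, clear of the fence and stop. Lowering now, with small steps near contact.

Call:
servo_tool --motion '[{"wx": 0,"wy": 0,"wz": 0,"dx": 0,"dy": 0,"dz": 0.15,"fingers": 1},{"wx": 0,"wy": 0,"wz": 0,"dx": 0,"dy": 0,"dz": 0.35,"fingers": 1},{"wx": 0,"wy": 0,"wz": 0,"dx": 0,"dy": 0,"dz": 0.55,"fingers": 1},{"wx": 0,"wy": 0,"wz": 0,"dx": 0,"dy": 0,"dz": 0.72,"fingers": 1},{"wx": 0,"wy": 0,"wz": 0,"dx": 0,"dy": 0,"dz": 0.82,"fingers": 1},{"wx": 0,"wy": 0,"wz": 0,"dx": 0,"dy": 0,"dz": 0.86,"fingers": 1},{"wx": 0,"wy": 0,"wz": 0,"dx": 0,"dy": 0,"dz": 0.88,"fingers": 1},{"wx": 0,"wy": 0,"wz": 0,"dx": 0,"dy": 0,"dz": 0.88,"fingers": 1}]'

```text
clock: 9.5
eef_pos: [534.0, 196.7, 38.0]
eef_rot: [-3.141, -0.001, -0.095]
wrist_force: [-0.3, 0.2, -6.9]
finger_gap: 11.9
finger_force: 50.0
```

Call:
servo_tool --motion '[{"wx": 0,"wy": 0,"wz": 0,"dx": 0,"dy": 0,"dz": 0.01,"fingers": 1},{"wx": 0,"wy": 0,"wz": 0,"dx": 0,"dy": 0,"dz": 0.02,"fingers": 1},{"wx": 0,"wy": 0,"wz": 0,"dx": 0,"dy": 0,"dz": 0.025,"fingers": 1},{"wx": 0,"wy": 0,"wz": 0,"dx": 0,"dy": 0,"dz": 0.03,"fingers": 1},{"wx": 0,"wy": 0,"wz": 0,"dx": 0,"dy": 0,"dz": 0.035,"fingers": 1},{"wx": 0,"wy": 0,"wz": 0,"dx": 0,"dy": 0,"dz": 0.04,"fingers": 1},{"wx": 0,"wy": 0,"wz": 0,"dx": 0,"dy": 0,"dz": 0.04,"fingers": 1},{"wx": 0,"wy": 0,"wz": 0,"dx": 0,"dy": 0,"dz": 0.04,"fingers": 1}]'

```text
clock: 10.3
eef_pos: [533.7, 196.6, 33.4]
eef_rot: [-3.142, -0.0, -0.095]
wrist_force: [-0.2, -0.1, -6.5]
finger_gap: 11.5
finger_force: 50.0
```

Call:
servo_tool --motion '[{"wx": 0,"wy": 0,"wz": 0,"dx": 0,"dy": 0,"dz": 0.005,"fingers": 1},{"wx": 0,"wy": 0,"wz": 0,"dx": 0,"dy": 0,"dz": 0.01,"fingers": 1},{"wx": 0,"wy": 0,"wz": 0,"dx": 0,"dy": 0,"dz": 0.015,"fingers": 1},{"wx": 0,"wy": 0,"wz": 0,"dx": 0,"dy": 0,"dz": 0.015,"fingers": 1},{"wx": 0,"wy": 0,"wz": 0,"dx": 0,"dy": 0,"dz": 0.015,"fingers": 1}]'

```text
clock: 10.8
eef_pos: [533.6, 196.7, 32.0]
eef_rot: [-3.142, -0.0, -0.095]
wrist_force: [0.1, 0.5, -7.4]
finger_gap: 11.7
finger_force: 50.0
```

Call:
servo_tool --motion '[{"wx": 0,"wy": 0,"wz": 0,"dx": 0,"dy": 0,"dz": 0.004,"fingers": 1},{"wx": 0,"wy": 0,"wz": 0,"dx": 0,"dy": 0,"dz": 0.007,"fingers": 1},{"wx": 0,"wy": 0,"wz": 0,"dx": 0,"dy": 0,"dz": 0.007,"fingers": 1},{"wx": 0,"wy": 0,"wz": 0,"dx": 0,"dy": 0,"dz": 0.007,"fingers": 1}]'

```text
clock: 11.2
eef_pos: [533.8, 196.7, 31.5]
eef_rot: [-3.141, -0.0, -0.095]
wrist_force: [-1.0, -0.2, -2.7]
finger_gap: 11.5
finger_force: 50.0
```

Call:
servo_tool --motion '[{"wx": 0,"wy": 0,"wz": 0,"dx": 0,"dy": 0,"dz": 0.003,"fingers": 1},{"wx": 0,"wy": 0,"wz": 0,"dx": 0,"dy": 0,"dz": 0.006,"fingers": 1},{"wx": 0,"wy": 0,"wz": 0,"dx": 0,"dy": 0,"dz": 0.006,"fingers": 1},{"wx": 0,"wy": 0,"wz": 0,"dx": 0,"dy": 0,"dz": 0.006,"fingers": 1}]'

```text
clock: 11.6
eef_pos: [534.0, 196.7, 31.4]
eef_rot: [-3.141, -0.001, -0.095]
wrist_force: [-3.7, -0.8, 6.7]
finger_gap: 11.6
finger_force: 50.0
```

Call:
servo_tool --motion '[{"wx": 0,"wy": 0,"wz": 0,"dx": 0.02,"dy": 0,"dz": 0,"fingers": 1},{"wx": 0,"wy": 0,"wz": 0,"dx": 0.05,"dy": 0,"dz": 0,"fingers": 1},{"wx": 0,"wy": 0,"wz": 0,"dx": 0.08,"dy": 0,"dz": 0,"fingers": 1},{"wx": 0,"wy": 0,"wz": 0,"dx": 0.11,"dy": 0,"dz": 0,"fingers": 1},{"wx": 0,"wy": 0,"wz": 0,"dx": 0.13,"dy": 0,"dz": 0,"fingers": 1},{"wx": 0,"wy": 0,"wz": 0,"dx": 0.14,"dy": 0,"dz": 0,"fingers": 1},{"wx": 0,"wy": 0,"wz": 0,"dx": 0.14,"dy": 0,"dz": 0,"fingers": 1}]'

```text
clock: 12.3
eef_pos: [548.1, 195.6, 31.5]
eef_rot: [-3.141, -0.001, -0.095]
wrist_force: [-1.8, -0.6, 4.6]
finger_gap: 11.4
finger_force: 50.0
```

Call:
servo_tool --motion '[{"wx": 0,"wy": 0,"wz": 0,"dx": 0.005,"dy": 0,"dz": 0,"fingers": 1},{"wx": 0,"wy": 0,"wz": 0,"dx": 0.01,"dy": 0,"dz": 0,"fingers": 1},{"wx": 0,"wy": 0,"wz": 0,"dx": 0.015,"dy": 0,"dz": 0,"fingers": 1},{"wx": 0,"wy": 0,"wz": 0,"dx": 0.02,"dy": 0,"dz": 0,"fingers": 1},{"wx": 0,"wy": 0,"wz": 0,"dx": 0.02,"dy": 0,"dz": 0,"fingers": 1}]'

```text
clock: 12.8
eef_pos: [549.9, 195.4, 31.4]
eef_rot: [-3.141, -0.001, -0.095]
wrist_force: [-2.4, 1.0, 6.0]
finger_gap: 11.7
finger_force: 50.0
```

Call:
servo_tool --motion '[{"wx": 0,"wy": 0,"wz": 0,"dx": 0.003,"dy": 0,"dz": 0,"fingers": 1},{"wx": 0,"wy": 0,"wz": 0,"dx": 0.006,"dy": 0,"dz": 0,"fingers": 1},{"wx": 0,"wy": 0,"wz": 0,"dx": 0.01,"dy": 0,"dz": 0,"fingers": 1},{"wx": 0,"wy": 0,"wz": 0,"dx": 0.01,"dy": 0,"dz": 0,"fingers": 1}]'

```text
clock: 13.2
eef_pos: [550.9, 195.3, 31.4]
eef_rot: [-3.141, -0.001, -0.095]
wrist_force: [-2.4, 1.1, 7.2]
finger_gap: 11.6
finger_force: 50.0
```

Call:
servo_tool --motion '[{"wx": 0,"wy": 0,"wz": 0,"dx": 0.004,"dy": 0,"dz": 0,"fingers": 1},{"wx": 0,"wy": 0,"wz": 0,"dx": 0.008,"dy": 0,"dz": 0,"fingers": 1},{"wx": 0,"wy": 0,"wz": 0,"dx": 0.012,"dy": 0,"dz": 0,"fingers": 1},{"wx": 0,"wy": 0,"wz": 0,"dx": 0.012,"dy": 0,"dz": 0,"fingers": 1}]'

```text
clock: 13.6
eef_pos: [552.1, 195.2, 31.5]
eef_rot: [-3.141, -0.001, -0.095]
wrist_force: [-3.1, -0.2, 6.7]
finger_gap: 11.7
finger_force: 50.0
```

Call:
servo_tool --motion '[{"wx": 0,"wy": 0,"wz": 0,"dx": 0.004,"dy": 0,"dz": 0,"fingers": 1},{"wx": 0,"wy": 0,"wz": 0,"dx": 0.007,"dy": 0,"dz": 0,"fingers": 1},{"wx": 0,"wy": 0,"wz": 0,"dx": 0.007,"dy": 0,"dz": 0,"fingers": 1}]'

```text
clock: 13.9
eef_pos: [552.8, 195.1, 31.5]
eef_rot: [-3.141, -0.001, -0.095]
wrist_force: [-3.4, 0.4, 6.7]
finger_gap: 11.8
finger_force: 50.0
```

Call:
servo_tool --motion '[{"wx": 0,"wy": 0,"wz": 0,"dx": 0.004,"dy": 0,"dz": 0,"fingers": 1},{"wx": 0,"wy": 0,"wz": 0,"dx": 0.007,"dy": 0,"dz": 0,"fingers": 1},{"wx": 0,"wy": 0,"wz": 0,"dx": 0.007,"dy": 0,"dz": 0,"fingers": 1}]'

```text
clock: 14.2
eef_pos: [553.5, 195.1, 31.5]
eef_rot: [-3.141, -0.001, -0.095]
wrist_force: [-3.1, 0.2, 6.3]
finger_gap: 12.1
finger_force: 50.0
```

Call:
servo_tool --motion '[{"wx": 0,"wy": 0,"wz": 0,"dx": 0.004,"dy": 0,"dz": 0,"fingers": 1},{"wx": 0,"wy": 0,"wz": 0,"dx": 0.007,"dy": 0,"dz": 0,"fingers": 1},{"wx": 0,"wy": 0,"wz": 0,"dx": 0.007,"dy": 0,"dz": 0,"fingers": 1}]'

```text
clock: 14.5
eef_pos: [554.2, 195.0, 31.5]
eef_rot: [-3.141, -0.001, -0.095]
wrist_force: [-3.2, 0.6, 6.5]
finger_gap: 11.7
finger_force: 50.0
```

Call:
servo_tool --motion '[{"wx": 0,"wy": 0,"wz": 0,"dx": 0.004,"dy": 0,"dz": 0,"fingers": 1},{"wx": 0,"wy": 0,"wz": 0,"dx": 0.007,"dy": 0,"dz": 0,"fingers": 1},{"wx": 0,"wy": 0,"wz": 0,"dx": 0.007,"dy": 0,"dz": 0,"fingers": 1}]'

```text
clock: 14.8
eef_pos: [554.9, 194.9, 31.4]
eef_rot: [-3.141, -0.001, -0.095]
wrist_force: [-3.4, 0.4, 6.0]
finger_gap: 11.7
finger_force: 50.0
```

Call:
servo_tool --motion '[{"wx": 0,"wy": 0,"wz": 0,"dx": 0.004,"dy": 0,"dz": 0,"fingers": 1},{"wx": 0,"wy": 0,"wz": 0,"dx": 0.007,"dy": 0,"dz": 0,"fingers": 1},{"wx": 0,"wy": 0,"wz": 0,"dx": 0.007,"dy": 0,"dz": 0,"fingers": 1}]'

```text
clock: 15.1
eef_pos: [555.5, 194.9, 31.5]
eef_rot: [-3.141, -0.001, -0.095]
wrist_force: [-4.1, -0.1, 6.9]
finger_gap: 11.6
finger_force: 50.0
```

Call:
servo_tool --motion '[{"wx": 0,"wy": 0,"wz": 0,"dx": 0.004,"dy": 0,"dz": 0,"fingers": 1},{"wx": 0,"wy": 0,"wz": 0,"dx": 0.007,"dy": 0,"dz": 0,"fingers": 1},{"wx": 0,"wy": 0,"wz": 0,"dx": 0.007,"dy": 0,"dz": 0,"fingers": 1}]'

```text
clock: 15.4
eef_pos: [555.5, 194.9, 31.5]
eef_rot: [-3.141, 0.001, -0.095]
wrist_force: [-9.7, -0.6, 9.9]
finger_gap: 11.7
finger_force: 50.0
```

Call:
servo_tool --motion '[{"wx": 0,"wy": 0,"wz": 0,"dx": 0.004,"dy": 0,"dz": 0,"fingers": 1},{"wx": 0,"wy": 0,"wz": 0,"dx": 0.007,"dy": 0,"dz": 0,"fingers": 1},{"wx": 0,"wy": 0,"wz": 0,"dx": 0.007,"dy": 0,"dz": 0,"fingers": 1}]'

```text
clock: 15.7
eef_pos: [555.6, 194.8, 31.5]
eef_rot: [3.142, 0.002, -0.095]
wrist_force: [-15.5, -0.1, 15.3]
finger_gap: 11.8
finger_force: 50.0
```

Fence felt at x≈555.5. I'll ease off to a light touch, check the moment and slide toward the stop (tool −y).

```bash
python3 -c "
from h import *
s=read_state();print(s['clock'],s['eef_pos'],s['eef_rot'],s['wrist_force'],s['moment'])"
```

```text
15.7 [555.57876186 194.82141371  31.46718183] [ 3.14151398e+00  2.33018326e-03 -9.48822449e-02] [-15.53743757  -0.10765917  15.25369236] [0.08014718 2.65880395 0.05790704]
```

Call:
servo_tool --motion '[{"wx": 0,"wy": 0,"wz": 0,"dx": -0.004,"dy": 0,"dz": -0.002,"fingers": 1},{"wx": 0,"wy": 0,"wz": 0,"dx": -0.008,"dy": -0.02,"dz": -0.002,"fingers": 1},{"wx": 0,"wy": 0,"wz": 0,"dx": -0.008,"dy": -0.05,"dz": -0.002,"fingers": 1},{"wx": 0,"wy": 0,"wz": 0,"dx": -0.008,"dy": -0.09,"dz": -0.002,"fingers": 1},{"wx": 0,"wy": 0,"wz": 0,"dx": -0.008,"dy": -0.13,"dz": -0.002,"fingers": 1},{"wx": 0,"wy": 0,"wz": 0,"dx": -0.008,"dy": -0.17,"dz": -0.002,"fingers": 1},{"wx": 0,"wy": 0,"wz": 0,"dx": -0.008,"dy": -0.2,"dz": -0.002,"fingers": 1},{"wx": 0,"wy": 0,"wz": 0,"dx": -0.008,"dy": -0.22,"dz": -0.002,"fingers": 1},{"wx": 0,"wy": 0,"wz": 0,"dx": -0.008,"dy": -0.22,"dz": -0.002,"fingers": 1}]'

```text
clock: 16.6
eef_pos: [557.5, 216.3, 31.5]
eef_rot: [3.141, 0.001, -0.095]
wrist_force: [-7.7, -3.4, 10.3]
finger_gap: 11.4
finger_force: 50.0
```

```bash
python3 -c "
from h import *
s=read_state();print(s['clock'],s['eef_pos'],s['eef_rot'],s['wrist_force'],s['moment'])"
```

```text
16.6 [557.51412108 216.30353388  31.46420914] [ 3.14091670e+00  9.65651731e-04 -9.49920156e-02] [-7.65404307 -3.38798382 10.34015775] [-0.54545557  1.59905581  0.03690111]
```

Call:
servo_tool --motion '[{"wx": 0,"wy": 0,"wz": 0,"dx": 0,"dy": -0.015,"dz": 0,"fingers": 1},{"wx": 0,"wy": 0,"wz": 0,"dx": 0,"dy": -0.03,"dz": 0,"fingers": 1},{"wx": 0,"wy": 0,"wz": 0,"dx": 0,"dy": -0.04,"dz": 0,"fingers": 1},{"wx": 0,"wy": 0,"wz": 0,"dx": 0,"dy": -0.05,"dz": 0,"fingers": 1},{"wx": 0,"wy": 0,"wz": 0,"dx": 0,"dy": -0.05,"dz": 0,"fingers": 1}]'

```text
clock: 17.1
eef_pos: [558.0, 221.0, 31.5]
eef_rot: [3.141, 0.001, -0.095]
wrist_force: [-9.2, -4.8, 9.8]
finger_gap: 11.6
finger_force: 50.0
```

Call:
servo_tool --motion '[{"wx": 0,"wy": 0,"wz": 0,"dx": 0,"dy": -0.005,"dz": 0,"fingers": 1},{"wx": 0,"wy": 0,"wz": 0,"dx": 0,"dy": -0.01,"dz": 0,"fingers": 1},{"wx": 0,"wy": 0,"wz": 0,"dx": 0,"dy": -0.015,"dz": 0,"fingers": 1},{"wx": 0,"wy": 0,"wz": 0,"dx": 0,"dy": -0.015,"dz": 0,"fingers": 1}]'

```text
clock: 17.5
eef_pos: [558.1, 222.4, 31.5]
eef_rot: [3.141, 0.001, -0.095]
wrist_force: [-8.8, -6.6, 9.6]
finger_gap: 11.7
finger_force: 50.0
```

Call:
servo_tool --motion '[{"wx": 0,"wy": 0,"wz": 0,"dx": 0,"dy": -0.004,"dz": 0,"fingers": 1},{"wx": 0,"wy": 0,"wz": 0,"dx": 0,"dy": -0.008,"dz": 0,"fingers": 1},{"wx": 0,"wy": 0,"wz": 0,"dx": 0,"dy": -0.01,"dz": 0,"fingers": 1},{"wx": 0,"wy": 0,"wz": 0,"dx": 0,"dy": -0.01,"dz": 0,"fingers": 1}]'

```text
clock: 17.9
eef_pos: [558.2, 223.4, 31.5]
eef_rot: [3.14, 0.001, -0.095]
wrist_force: [-10.3, -5.4, 9.4]
finger_gap: 11.9
finger_force: 50.0
```

Call:
servo_tool --motion '[{"wx": 0,"wy": 0,"wz": 0,"dx": 0,"dy": -0.004,"dz": 0,"fingers": 1},{"wx": 0,"wy": 0,"wz": 0,"dx": 0,"dy": -0.008,"dz": 0,"fingers": 1},{"wx": 0,"wy": 0,"wz": 0,"dx": 0,"dy": -0.01,"dz": 0,"fingers": 1},{"wx": 0,"wy": 0,"wz": 0,"dx": 0,"dy": -0.01,"dz": 0,"fingers": 1}]'

```text
clock: 18.3
eef_pos: [558.3, 224.4, 31.5]
eef_rot: [3.141, 0.001, -0.095]
wrist_force: [-9.4, -5.8, 9.8]
finger_gap: 11.7
finger_force: 50.0
```

Call:
servo_tool --motion '[{"wx": 0,"wy": 0,"wz": 0,"dx": 0,"dy": -0.004,"dz": 0,"fingers": 1},{"wx": 0,"wy": 0,"wz": 0,"dx": 0,"dy": -0.008,"dz": 0,"fingers": 1},{"wx": 0,"wy": 0,"wz": 0,"dx": 0,"dy": -0.01,"dz": 0,"fingers": 1},{"wx": 0,"wy": 0,"wz": 0,"dx": 0,"dy": -0.01,"dz": 0,"fingers": 1}]'

```text
clock: 18.7
eef_pos: [558.4, 225.4, 31.5]
eef_rot: [3.141, 0.001, -0.095]
wrist_force: [-9.4, -5.5, 9.8]
finger_gap: 11.6
finger_force: 50.0
```

Call:
servo_tool --motion '[{"wx": 0,"wy": 0,"wz": 0,"dx": 0,"dy": -0.004,"dz": 0,"fingers": 1},{"wx": 0,"wy": 0,"wz": 0,"dx": 0,"dy": -0.008,"dz": 0,"fingers": 1},{"wx": 0,"wy": 0,"wz": 0,"dx": 0,"dy": -0.01,"dz": 0,"fingers": 1},{"wx": 0,"wy": 0,"wz": 0,"dx": 0,"dy": -0.01,"dz": 0,"fingers": 1}]'

```text
clock: 19.1
eef_pos: [558.4, 225.7, 31.5]
eef_rot: [3.139, 0.002, -0.095]
wrist_force: [-10.5, -10.4, 11.8]
finger_gap: 11.6
finger_force: 50.0
```

Call:
servo_tool --motion '[{"wx": 0,"wy": 0,"wz": 0,"dx": 0,"dy": -0.004,"dz": 0,"fingers": 1},{"wx": 0,"wy": 0,"wz": 0,"dx": 0,"dy": -0.008,"dz": 0,"fingers": 1},{"wx": 0,"wy": 0,"wz": 0,"dx": 0,"dy": -0.01,"dz": 0,"fingers": 1},{"wx": 0,"wy": 0,"wz": 0,"dx": 0,"dy": -0.01,"dz": 0,"fingers": 1}]'

```text
clock: 19.5
eef_pos: [558.4, 225.7, 31.5]
eef_rot: [3.138, 0.002, -0.096]
wrist_force: [-11.8, -17.9, 14.0]
finger_gap: 11.5
finger_force: 50.0
```

Stop felt at y≈225.7. I'll add a small counter-tilt to stay flat, then firm up the push on both faces.

Call:
servo_tool --motion '[{"wx": 0.001,"wy": 0.0005,"wz": 0,"dx": 0.003,"dy": -0.001,"dz": 0,"fingers": 1},{"wx": 0.002,"wy": 0.001,"wz": 0,"dx": 0.006,"dy": -0.002,"dz": 0,"fingers": 1},{"wx": 0.003,"wy": 0.0015,"wz": 0,"dx": 0.006,"dy": -0.002,"dz": 0,"fingers": 1},{"wx": 0.003,"wy": 0.0015,"wz": 0,"dx": 0.006,"dy": -0.002,"dz": 0,"fingers": 1},{"wx": 0.003,"wy": 0.0015,"wz": 0,"dx": 0.006,"dy": -0.002,"dz": 0,"fingers": 1}]' --newtons 60

```text
clock: 20.0
eef_pos: [558.4, 225.8, 31.5]
eef_rot: [-3.14, 0.0, -0.095]
wrist_force: [-16.5, -19.5, 17.8]
finger_gap: 11.8
finger_force: 60.0
```

```bash
python3 c.py fin.png; python3 -c "
from h import *
A=[]
for _ in range(6):
    camera('top');s=read_state();A.append(np.r_[s['eef_pos'],s['eef_rot'],s['wrist_force'],s['moment']])
A=np.array(A);A[:,3]%=2*np.pi;print(A.mean(0).round(4),s['clock'])"
```

```text
20.0 [558.43880707 225.78840865  31.46054229] [-3.13991466e+00  4.27329309e-04 -9.52556801e-02] [-16.47029313 -19.48970019  17.81995293] [0.32 0.6  1.52 0.   1.02 1.99]
[ 5.584564e+02  2.257805e+02  3.146500e+01  3.143200e+00  4.000000e-04
 -9.520000e-02 -1.620100e+01 -1.873460e+01  1.758110e+01 -3.596500e+00
  2.980900e+00  8.380000e-02] 20.4
```

View pics/fin.png

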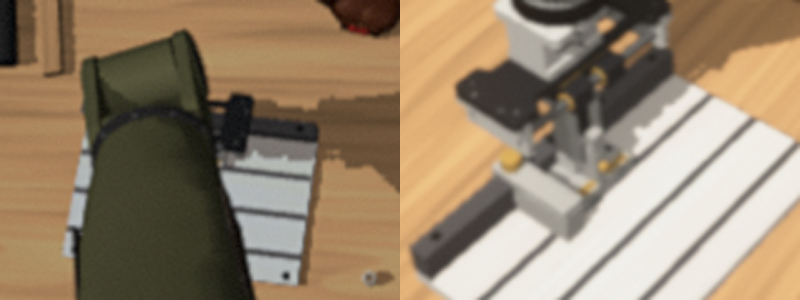

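The view shows the gauge in the corner between the fence and stop, brass side facing away from the fence, still held. I'll trim the last bit of tilt.

Call:
servo_tool --motion '[{"wx": -0.0004,"wy": 0,"wz": 0,"dx": 0,"dy": 0,"dz": 0.001,"fingers": 1},{"wx": -0.0008,"wy": 0.0001,"wz": 0,"dx": 0,"dy": 0,"dz": 0.003,"fingers": 1},{"wx": -0.0008,"wy": 0.0002,"wz": 0,"dx": 0,"dy": 0,"dz": 0.003,"fingers": 1},{"wx": -0.0008,"wy": 0.0002,"wz": 0,"dx": 0,"dy": 0,"dz": 0.003,"fingers": 1},{"wx": -0.0008,"wy": 0.0002,"wz": 0,"dx": 0,"dy": 0,"dz": 0.003,"fingers": 1}]' --newtons 60

```text
clock: 20.9
eef_pos: [558.5, 225.8, 31.4]
eef_rot: [-3.141, -0.0, -0.095]
wrist_force: [-17.1, -21.1, 21.1]
finger_gap: 11.6
finger_force: 60.0
```

```bash
python3 -c "
from h import *
A=[]
for _ in range(6):
    p=camera('top');s=read_state();A.append(np.r_[s['eef_pos'],s['eef_rot'],s['wrist_force'],s['moment']])
A=np.array(A);A[:,3]%=2*np.pi;print(A.mean(0).round(4),A.std(0).round(4),s['clock'])
print([(d['location'],d['conf']) for d in spot_in('grip',p)])"
```

```text
[ 5.584691e+02  2.257619e+02  3.145080e+01  3.141700e+00 -0.000000e+00
 -9.530000e-02 -1.769730e+01 -1.920880e+01  2.085220e+01 -3.622300e+00
  3.296500e+00  1.080000e-01] [0.0093 0.0125 0.0105 0.     0.     0.     0.1944 0.2805 0.1346 0.037
 0.0089 0.0276] 21.2
[([296.1, 148.1], 0.67)]
```

```bash
python3 -c "
from cell import *
print(sign_off())"
```

```text
the job is handed in; nothing more can be done
None
```

The gauge is in the corner, level and square as far as the pose and force readings show, with its brass screw facing away from the fence. It is still held at 60 N grip, with about 18 N toward the fence and 19 N toward the stop; I signed off at about 21 s, and no verdict came back.

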